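# Tip the green job case out of the packed rack and press it into the free clip stand

## Task

On the repair bench, take the green job case out of the tightly packed row: by its handle, tip its top forward towards the open front of the rack until it is free of the upper shelf, then draw it out over the front lip. Press it fully home, upright and lengthwise, in the empty spring-clip stand and let go. Never lay it over, leave the other cases standing in their places, and do not disturb the parked case or the things on the bench.

Things in the scene. Friction and masses are not known exactly. Their poses are not given: they have to be found in the camera images.
- green_case: the green job case, rigid plastic, 100 deep (x) x 38 thick (y) x 130 high, black carrying handle on top; origin: centre of its underside; -x is its front (label, latches), z up. Its rear top edge is bevelled 18 x 18. Mass 0.24 to 0.42 kg. Starts in one of the four middle places of the row
- green_handle (a point): centre of the green case's handle bar, 152 above the case's underside and 25 in front (-x) of its centre; axes as the case. The bar runs along x: 48 long, 10 thick (y), 12 high, on a post at each end; its top is 28 above the case's top face. The neighbours' like handles stand 39.5 away to each side, centre to centre
- case_rack: fixed grey rack, open front to -x; origin centre of underside. Six cases side by side along y, facing -x, pitch 39.5, gaps about 1.5, centres at x = 0 within 2, feet on its floor 20 above the bench. Rear rails at x = 53. Cheeks at y = -128 to -120 and 120 to 128, 80 high, rising to the upper shelf from x = 12 back. A straight lift strikes that shelf before the foot clears the front lip
- rack_lip (a point): top of the rack's retaining lip, middle of its inner edge: rack x = -53.5, 44 above the bench, 24 above the rack floor. The lip is 8 thick and runs the whole width; the cases' fronts stand about 3.5 behind it
- shelf_edge (a point): middle of the upper shelf's front lower edge: rack x = 12, 168 above the bench, 18 above the cases' top faces. The shelf reaches back to x = 75, is 10 thick; flat boxes and an upstand on it reach 196 above the bench from x = 39 back. A case tipped forward by about 0.35 rad about its lower front edge is clear of the shelf
- free_stand: the empty spring-clip stand, fixed: white base 130 (x) x 80 (y); origin centre of its underside. A case stands in it lengthwise along x, front either way, centred, on the floor 12 above the bench. End stops 108 apart inside, flared at the top, 63 high. Pushing a case in takes about 6 to 12 N downward beyond its weight; its weight alone does not carry it home
- clip_mouth (a point): middle of the empty stand's clip mouth, 80 above the bench. Two sprung steel blades, 60 long, one each side in y, are about 59 apart here and narrow to a nip 32 apart, 50 above the bench; a case springs them apart to 38
- free_stand_l (a joint): +y spring blade of the empty stand: rad, 0 = at rest inward, about 0.08 with a case between the blades
- free_stand_r (a joint): -y spring blade of the empty stand, the same
- used_stand: the other clip stand, the same, fixed, already holding the parked case; origin as for free_stand
- parked_case: grey job case, rigid plastic, 100 deep (x) x 38 thick (y) x 130 high, black carrying handle on top; origin: centre of its underside; -x is its front (label, latches), z up, clipped in the used stand; handle as on the green case, its top 170 above the bench
- grey_end_case: grey end case of the row (at the end of the row): same case and handle as the green one, another colour; origin centre of its underside
- blue_case: blue case of the row (in one of the four middle places): same case and handle as the green one, another colour; origin centre of its underside
- black_case: black case of the row (in one of the four middle places): same case and handle as the green one, another colour; origin centre of its underside
- white_case: white case of the row (in one of the four middle places): same case and handle as the green one, another colour; origin centre of its underside
- blue_end_case: blue end case of the row (at the end of the row): same case and handle as the green one, another colour; origin centre of its underside
- cleaner_bottle: white bottle with red cap, 52 diameter, 140 high, standing loose on the bench; origin centre of its underside
- solder_spool: spool of solder, 60 diameter, 42 high, standing on its flange; origin centre of its underside
- flux_jar: amber jar with white lid, 44 diameter, 50 high; origin centre of its underside
- screwdriver: red-handled screwdriver lying on the bench, 160 long, along its own x; origin below its middle
There are look-alikes about, which are no part of the job. Leave any yellow look-alike of the white_case alone. What is shaped like the blue_end_case but red is not meant.

How it is judged (in metres and radians):
On the way:
1. the green case is tipped forward while its foot is still in the rack (angle between green_case's own z axis and vertical above 0.2 rad and x of green_handle in the frame of case_rack below -0.045 m and z of green_case in the frame of case_rack below 0.06 m and x of green_case in the frame of case_rack above -0.035 m), for 0.1 s.
At the end, for the whole second after the job is handed in: Green case released, still, in the empty stand: within 7 mm along, 6 mm across, 4 mm of its floor, 0.05 rad of upright, 0.08 rad of lengthwise. Row cases within 12 mm and upright (0.06 rad), parked case within 8 mm; bottle, spool, jar, screwdriver within 25 mm, bottle and jar upright (x of green_case in the frame of free_stand between -0.007 and 0.007 m and y of green_case in the frame of free_stand between -0.006 and 0.006 m and z of green_case in the frame of free_stand below 0.016 m and angle between green_case's own z axis and vertical below 0.05 rad and angle between the x axis of green_case and the x axis of free_stand, either way round below 0.08 rad and linear speed of green_case below 0.02 m/s and angular speed of green_case below 0.1 rad/s and distance of each of grey_end_case, blue_case, black_case, white_case, blue_end_case from where it was at the start of the episode below 0.012 m and angle between each of grey_end_case, blue_case, black_case, white_case, blue_end_case's own z axis and vertical below 0.06 rad and distance of parked_case from where it was at the start of the episode below 0.008 m and distance of each of cleaner_bottle, solder_spool, flux_jar, screwdriver from where it was at the start of the episode below 0.025 m and angle between each of cleaner_bottle, flux_jar's own z axis and vertical below 0.1 rad); the robot touches nothing.
It fails at once if the green case is laid over (more than 0.9 rad from upright) (angle between green_case's own z axis and vertical above 0.9 rad).
It fails at once if another case of the row is pulled out or tipped (distance of any of grey_end_case, blue_case, black_case, white_case, blue_end_case from where it was at the start of the episode above 0.04 m or angle between any of grey_end_case, blue_case, black_case, white_case, blue_end_case's own z axis and vertical above 0.3 rad).
It also fails if it takes over 48 s, if anything falls off the work surface, if the arm or the gripper's body presses on something with over 40 N, if the wrist force passes 120 N, or if a joint passes its speed limit or range.

## Robot

A 6-joint arm with a two-finger parallel gripper is mounted at the origin on the work surface. World frame = base frame: x ahead of the robot, y to its left, z up, the work surface at z = 0. Lengths are in mm, angles in rad, forces in N, time in s.
With the tool pointing down it reaches from about 400 to 925 mm from the base axis. Payload 12.5 kg.
Tool frame: the origin (TCP) lies at the very end of the fingers, on their centre line; the grasp point (between the pads) lies 19 mm behind it; x points along the fingers, y is the direction in which the jaws open and shut, and the axes are right-handed (so a half turn about x gives the same grasp; the last joint's range is limited). The gripper opens to 95 mm and grips with 3 to 60 N. Pads are 20 mm wide; open, the fingers measure 119 mm over their backs; the gripper's body (75 mm by 180 mm) begins 59 mm behind the grasp point.
Start: joints at [-1.259, 0.491, 1.559, -0, 1.092, -0.106], TCP at [253.618, -571.248, 214.661] pointing down, gripper open.
Joint ranges: [-3.1, 3.1], [-0.84, 2.19], [0.05, 2.79], [-1.13, 4.28], [0.06, 2.93], [-2.69, 2.69]. Speed limits (rad/s): [2.22, 2.22, 2.79, 3.14, 3.14, 3.14].

## Interface

Orientations are given as [roll, pitch, yaw] about the fixed x, y, z axes, in that order (R = Rz(yaw) Ry(pitch) Rx(roll)).
In Python, from cell import * gives the robot as it stands.
- The arm moves only by the tool step_arm, never from a script. Its argument "steps" is a list of rows, each a list of 4 numbers: the shift along the tool's x, y, z in units of 50 mm (1.0 is 50 mm), then the turn about the tool's x in units of 8 degrees (1.0 is 8 degrees). A call has 1 to 20 rows; each row shifts and turns the commanded pose from where the row before left it, along the tool's axes as they then stand; what a row does not reach is not made up. A row lasts 1/8 s, in which the tool goes at most 62.5 mm and 10.7 degrees, less where a joint would pass 70% of its speed; a pose out of reach is approached as far as the arm can. A call is refused whole if a number of a shift passes 1 or a number of a turn 1, either way. A call with a gripper value outside its range is refused whole. "jaw" is the closure, from 0 (fully open) to 1 (shut), set as the call begins (left out, the last holds). The fingers move at their own pace and stop on an object; the grip force is fixed at half the most. Time passes only in rows, so rows that do not move let the fingers close. It gives the time, the measured TCP pose, the force and the opening at its end, in the units of the state.
- state(): the state, without advancing time (a new reading comes with each control period).
- read_camera(name): name is "scene" or "top"; returns the picture (400x640x3 uint8, red, green, blue); there is no depth.
- camera_info(name): a dict with "mtx" (3x3 intrinsics, pixels), "k1" (the pictures are not rectified: a ray, as slopes to the right and down, at radius r is drawn at 1 + k1 r^2 times it, then the intrinsics apply), "eye" and "attitude" of the camera in the world. Camera axes: x right, y down, z forward; pixel columns grow to the right and rows downward; lengths in mm; the calibration is good to about 2 mm. A picture is of the moment at which its call begins. camera_info takes no time and is no camera call.
- job_done(): hands the job in, once; it reports no verdict.
The state is a dict: "t": time; "joints": joint angles; "qvel": joint speeds; "tau": joint torques, N m; "eef_pos": TCP position; "tcp_rot": TCP orientation; "ft_force": force on the tool from outside, world axes, zero at the start; "moment": the same for the moment, N m; "opening": opening from 0.0 (shut) to 1.0 (fully open).
Only numpy, scipy, OpenCV 4.12 (cv2) and the standard library are available. Lean on these libraries where they do the work, as an engineer would, in place of code of your own. Each camera call takes 0.05 s, during which the arm holds its last target.

## Working session

There is one attempt and no reset: what is moved stays moved. The work goes in short steps, Python scripts to look and compute and a tool call to move; the robot and the scene stay as the last step left them, time stands still between calls to the robot, and variables do not carry over. Pictures are saved under pics/ and viewed, and the job is handed in when it is done.

Besides the shell and the picture viewer there is one more tool, called after ">>>" in YAML: its name, and indented under it one key for each argument. step_arm: Moves the arm, as the interface text tells. Its arguments: {"type":"object","properties":{"steps":{"type":"array","items":{"type":"array","items":{"type":"number"}}},"jaw":{"type":"number"}},"required":["steps"]}

```bash
ls; mkdir -p pics
python3 - <<'E'
from cell import *
import cv2
for n in("scene","top"):
    im=read_camera(n); cv2.imwrite(f"pics/{n}0.png",im[:,:,::-1]); print(n,camera_info(n))
print(state())
E
```

```text
pics
scene {'mtx': array([[386.62103708,   0.        , 319.14322874],
       [  0.        , 386.62103708, 196.61753552],
       [  0.        ,   0.        ,   1.        ]]), 'k1': -0.025015673584143555, 'eye': array([255.92201773, 318.43765855, 935.30160702]), 'attitude': array([-2.68000381, -0.00670387, -2.4487308 ])}
top {'mtx': array([[376.78947775,   0.        , 320.27320504],
       [  0.        , 376.78947775, 194.82035495],
       [  0.        ,   0.        ,   1.        ]]), 'k1': -0.06562500665823374, 'eye': array([ 457.49027752,   11.82021536, 1068.95506124]), 'attitude': array([-3.08049309, -0.01509106, -1.55519034])}
{'t': 0.1, 'joints': array([-1.25861049e+00,  4.91483489e-01,  1.55938566e+00, -4.56359922e-06,
        1.09168852e+00, -1.05581341e-01]), 'qvel': array([ 0.00180784, -0.00251356, -0.00163778,  0.00137135, -0.00127271,
        0.00017764]), 'tau': array([ 4.09395027e-03, -6.13624835e+01, -2.58604789e+01,  6.94909715e-02,
        4.70859243e-02, -6.43659291e-05]), 'eef_pos': array([ 253.54077157, -571.03309672,  214.1309738 ]), 'tcp_rot': array([-1.67218322,  1.5698313 ,  1.88717872]), 'ft_force': array([-0.53238939, -0.0442562 ,  0.55492539]), 'moment': array([-0.00688124,  0.02164992,  0.02250894]), 'opening': 1.0007199575990222}
```

View pics/scene0.png

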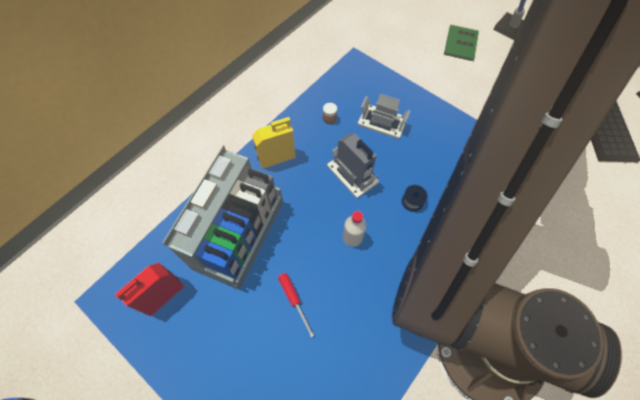

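View pics/top0.png

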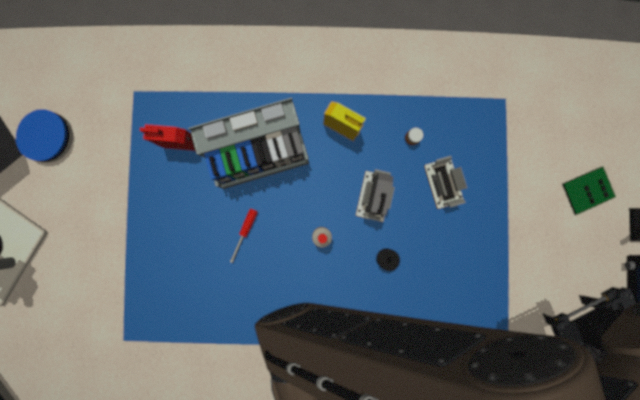

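The top view shows the rack at about (250,150) with the green case second from its left end. The used stand is at (375,195) and the empty stand at (445,182). I'll zoom in on these.

Run:
```python
import cv2
t=cv2.imread("pics/top0.png"); s=cv2.imread("pics/scene0.png")
def c(im,x0,y0,x1,y1,k,n): cv2.imwrite(n,cv2.resize(im[y0:y1,x0:x1],None,fx=k,fy=k,interpolation=cv2.INTER_CUBIC))
c(t,185,90,315,195,6,"pics/a.png"); c(t,345,145,475,230,6,"pics/b.png")
c(s,155,140,290,290,4,"pics/c.png"); c(s,320,85,420,200,5,"pics/d.png")
```

```text
(no output)
```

View pics/a.png

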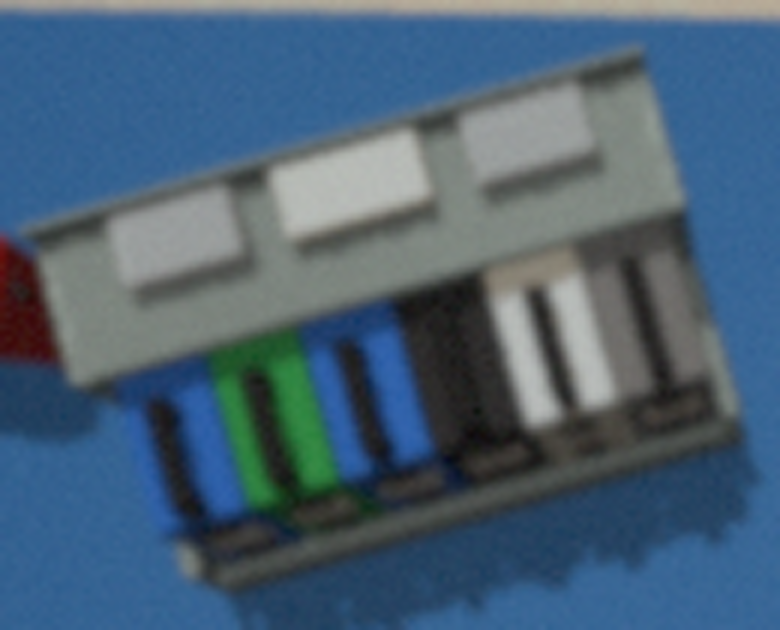

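View pics/b.png

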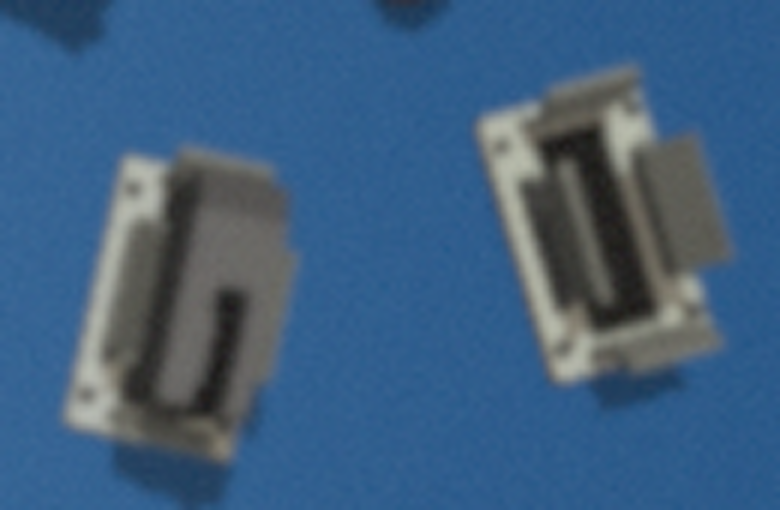

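View pics/c.png

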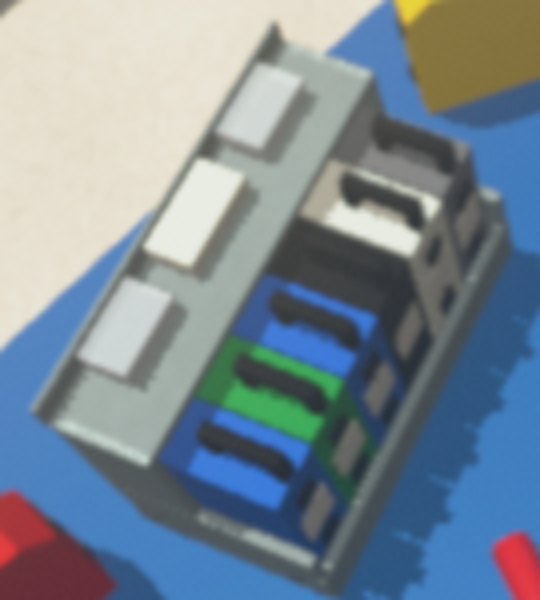

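View pics/d.png

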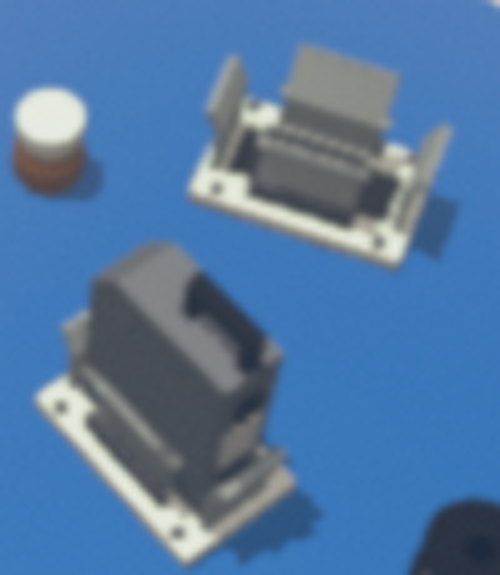

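```bash
cat > h.py <<'E'
import numpy as np, cv2
from scipy.spatial.transform import Rotation as Ro
from cell import *
def cam(n):
    c=camera_info(n); return c, Ro.from_euler('xyz',c['attitude']).as_matrix()
def ray(n,uv):
    c,R=cam(n); K=c['mtx']
    s=np.array([(uv[0]-K[0,2])/K[0,0],(uv[1]-K[1,2])/K[1,1]]); d=s.copy()
    for _ in range(20): d=s/(1+c['k1']*(d@d))
    return np.array(c['eye']),R@np.array([d[0],d[1],1.])
def onz(n,uv,z):
    e,d=ray(n,uv); return e+d*(z-e[2])/d[2]
def tri(a,b):
    (e1,d1),(e2,d2)=ray("top",a),ray("scene",b)
    A=np.stack([d1,-d2],1); t=np.linalg.lstsq(A,e2-e1,rcond=None)[0]
    p,q=e1+t[0]*d1,e2+t[1]*d2; return (p+q)/2,np.linalg.norm(p-q)
def proj(n,p):
    c,R=cam(n); v=R.T@(np.array(p)-c['eye']); s=v[:2]/v[2]; s=s*(1+c['k1']*(s@s)); return (c['mtx']@np.r_[s,1])[:2]
E
python3 - <<'E'
from h import *
from cell import *
for n in("top","scene"):
    im=cv2.imread(f"pics/{n}0.png"); hsv=cv2.cvtColor(im,cv2.COLOR_BGR2HSV)
    g=cv2.inRange(hsv,(50,110,60),(75,255,255)); 
    N,l,st,ce=cv2.connectedComponentsWithStats(g)
    for i in range(1,N):
        if st[i,4]>40: print(n,'green',st[i],ce[i])
t=cv2.imread("pics/top0.png"); s=cv2.imread("pics/scene0.png")
def c(im,x0,y0,x1,y1,k,n):
    o=cv2.resize(im[y0:y1,x0:x1],None,fx=k,fy=k,interpolation=cv2.INTER_CUBIC)
    o=cv2.convertScaleAbs(o,alpha=1.5,beta=10)
    for x in range(x0,x1,10):
        cv2.line(o,((x-x0)*k,0),((x-x0)*k,6),(0,0,255),1); cv2.putText(o,str(x),((x-x0)*k,16),0,.35,(0,0,255))
    for y in range(y0,y1,10): cv2.line(o,(0,(y-y0)*k),(6,(y-y0)*k),(0,0,255),1); cv2.putText(o,str(y),(8,(y-y0)*k+4),0,.35,(0,0,255))
    cv2.imwrite(n,o)
c(t,415,150,475,212,9,"pics/e.png"); c(s,350,85,420,145,11,"pics/f.png")
c(t,205,135,275,190,11,"pics/g.png"); c(s,195,215,255,275,10,"pics/i.png")
E
```

```text
top green [220 145  22  30 319] [230.37617555 158.95297806]
top green [ 565  168   49   45 1151] [587.88271069 189.82189401]
scene green [205 225  36  25 380] [222.46578947 237.73684211]
```

View pics/e.png

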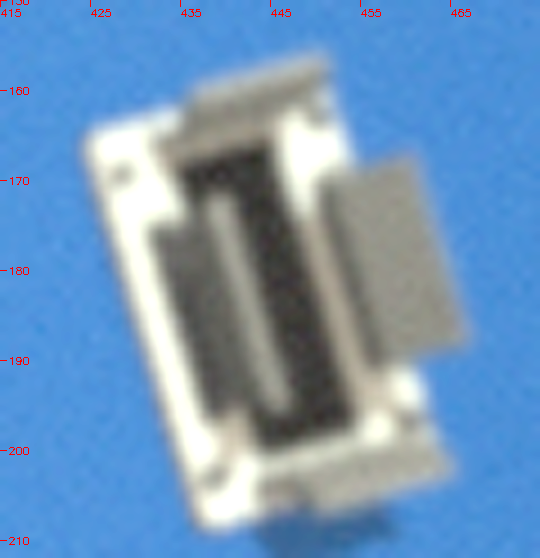

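View pics/f.png

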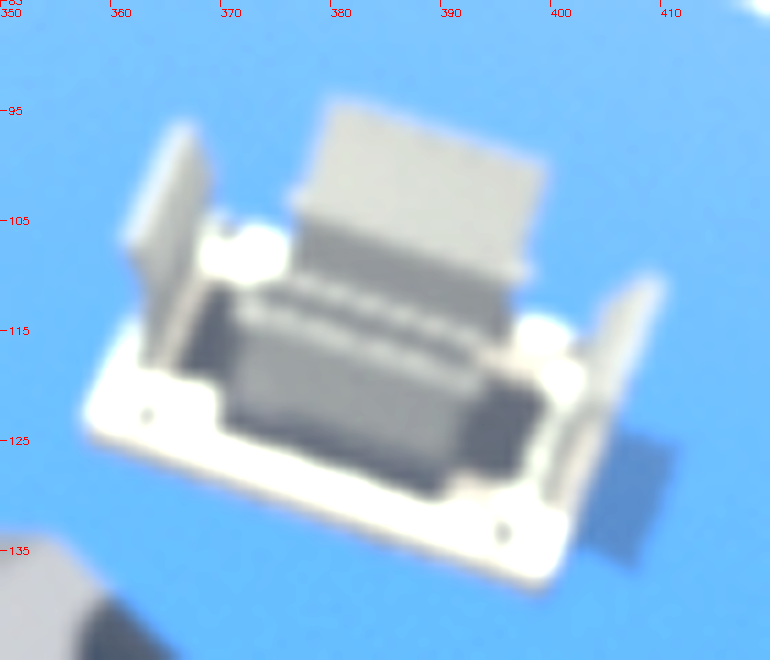

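View pics/g.png

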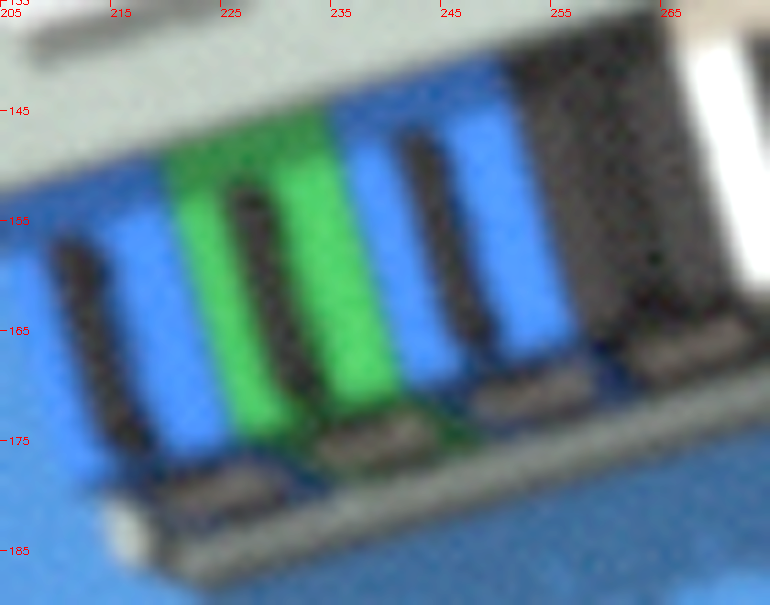

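View pics/i.png

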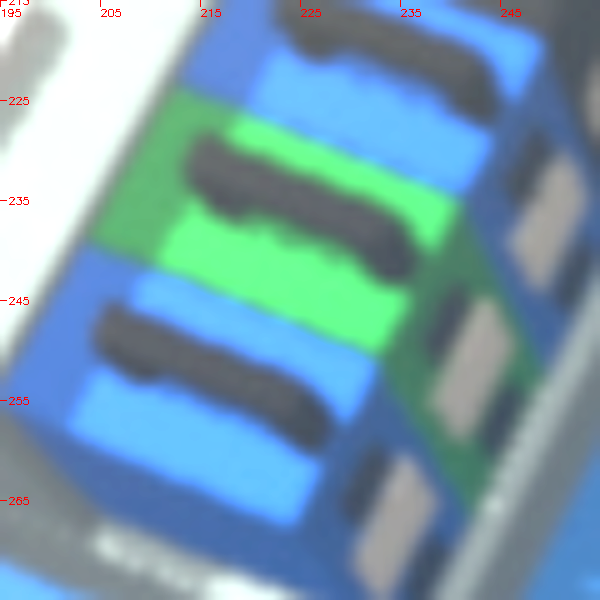

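Run:
```python
from h import *
np.set_printoptions(precision=1,suppress=True)
def P(x0,y0,k,X,Y): return np.array([x0+(X+.5)/k-.5,y0+(Y+.5)/k-.5])
e=lambda X,Y:P(415,150,9,X,Y); f=lambda X,Y:P(350,85,11,X,Y); g=lambda X,Y:P(205,135,11,X,Y); i=lambda X,Y:P(195,215,10,X,Y)
print("green top front corners L/R top",onz("top",g(232,438),150),onz("top",g(405,395),150))
print(" scene",onz("scene",i(382,353),150),onz("scene",i(462,200),150))
print(tri(g(232,438),i(382,353)),tri(g(405,395),i(462,200)))
print("side dirs top", onz("top",g(325,105),150),onz("top",g(172,195),150))
print("handle top rear/front",onz("top",g(248,183),178),onz("top",g(306,400),178))
print("handle scene",onz("scene",i(205,150),178),onz("scene",i(400,255),178))
# lip inner edge & shelf front edge
print("lip L,R (outer top)",onz("top",g(215,580),44))
a=lambda X,Y:P(185,90,6,X,Y)
print("shelf edge",onz("top",a(80,388),178),onz("top",a(685,210),178))
print("lip outer",onz("top",a(215,585),44),onz("top",a(742,435),44))
# stand
for z in(12,):
    print("base corners",onz("top",e(88,132),z),onz("top",e(203,527),z))
    print("scene",onz("scene",f(85,410),z),onz("scene",f(550,578),z))
    print("screws",*[onz("top",e(*q),z) for q in((122,172),(212,470),(405,415),(318,105))],onz("scene",f(147,415),z),onz("scene",f(502,532),z))
b=lambda X,Y:P(345,145,6,X,Y)
```

```text
green top front corners L/R top [560.4 231.8 150. ] [570.6 193.4 150. ]
 scene [561.5 229.3 150. ] [573.  193.7 150. ]
(array([559.4, 230.1, 156. ]), np.float64(0.6190895946954182)) (array([571.1, 193.5, 152.4]), np.float64(2.0182346161934928))
side dirs top [635.8 213.4 150. ] [614.9 247.1 150. ]
handle top rear/front [613.  223.5 178. ] [565.7 209.3 178. ]
handle scene [611.  224.9 178. ] [562.9 215.1 178. ]
lip L,R (outer top) [536.7 260.3  44. ]
shelf edge [604.6 293.4 178. ] [680.3  53.5 178. ]
lip outer [537.1 270.4  44. ] [609.8  31.7  44. ]
base corners [ 614.7 -298.6   12. ] [ 490.1 -335.1   12. ]
scene [ 615.8 -301.3   12. ] [ 488.8 -336.7   12. ]
screws [ 602.2 -309.5   12. ] [ 508.1 -338.    12. ] [ 526.5 -400.4   12. ] [ 625. -373.   12.] [ 602.  -310.8   12. ] [ 506.9 -340.7   12. ]
```

```bash
cat >> h.py <<'E'
def plan(pos=None,yaw=None,st=None):
    "tool-frame units to get to pos (world) and jaw axis along direction yaw+90deg"
    st=st or state(); R=Ro.from_euler('xyz',st['tcp_rot']).as_matrix(); p=np.array(st['eef_pos'])
    if yaw is not None:
        a=np.array([-np.sin(yaw),np.cos(yaw),0]); al=np.arctan2(a@R[:,2],a@R[:,1]); al=(al+np.pi/2)%np.pi-np.pi/2
        print("turn units",al/np.deg2rad(8),"(if turned first, axes change)")
        if pos is not None:
            R2=R@Ro.from_euler('x',al).as_matrix(); print("after turn units",R2.T@(np.array(pos)-p)/50)
    if pos is not None: print("units no turn",R.T@(np.array(pos)-p)/50)
    print("R",R.round(3).tolist())
E
python3 - <<'E'
from h import *
np.set_printoptions(precision=3,suppress=True)
t=lambda u,v,z=0:onz("top",(u,v),z)
print("bottle base-ish",t(322,238,140),"driver",t(254,212),t(231,262),"spool",t(388,260,42),"jar",t(415,135,50),"parked",t(377,192,150))
print(t(285,205),t(300,200),t(280,230))
plan([591,219,300],.30)
print(state()['joints'])
E
```

```text
bottle base-ish [408.399  -7.209 140.   ] driver [471.27  183.721   0.   ] [329.317 245.339   0.   ] spool [ 345.955 -189.733   42.   ] jar [ 689.979 -261.746   50.   ] parked [ 523.159 -140.273  150.   ]
[492.565  96.281   0.   ] [507.456  54.025   0.   ] [421.675 108.952   0.   ]
turn units 0.84346041485398 (if turned first, axes change)
after turn units [ -1.705 -13.102 -11.117]
units no turn [ -1.705 -11.705 -12.58 ]
R [[-0.0, 0.406, -0.914], [0.001, -0.914, -0.406], [-1.0, -0.001, -0.0]]
[-1.259  0.491  1.559 -0.     1.092 -0.106]
```

>>> step_arm:
  steps:
    - [-0.3,0,0,0.84]
    - [-0.1,-0.82,-0.7,0]
    - [-0.1,-0.82,-0.7,0]
    - [-0.1,-0.82,-0.7,0]
    - [-0.1,-0.82,-0.7,0]
    - [-0.1,-0.82,-0.7,0]
    - [-0.1,-0.82,-0.7,0]
    - [-0.1,-0.82,-0.7,0]
    - [-0.1,-0.82,-0.7,0]
    - [-0.1,-0.82,-0.7,0]
    - [-0.1,-0.82,-0.7,0]
    - [-0.1,-0.82,-0.7,0]
    - [-0.1,-0.82,-0.7,0]
    - [-0.1,-0.82,-0.7,0]
    - [-0.1,-0.82,-0.7,0]
    - [0,-0.8,-0.65,0]
    - [0,-0.8,-0.65,0]
    - [0,0,0,0]
  jaw: 0.68

```text
t: 2.35
eef_pos: [590.4, 220.5, 298.3]
tcp_rot: [-0.184, 1.569, -3.022]
ft_force: [0.3, -0.8, 0.1]
opening: 0.319
```

Run:
```python
from h import *
np.set_printoptions(precision=3,suppress=True)
s=state();print(s['t'],s['eef_pos'],s['opening'],s['joints'])
plan([591,219,215],.30)
for n in("top","scene"):
    cv2.imwrite(f"pics/{n}1.png",read_camera(n)[:,:,::-1])
t=cv2.imread("pics/top1.png")[90:220,150:350]; s=cv2.imread("pics/scene1.png")[120:300,120:320]
cv2.imwrite("pics/j.png",np.hstack([cv2.resize(t,None,fx=2,fy=2.77)[:360],cv2.resize(s,None,fx=2,fy=2)]))
```

```text
2.35 [590.416 220.485 298.328] 0.31940950198519064 [0.253 0.432 1.43  0.    1.281 1.52 ]
turn units 0.02649304234361051 (if turned first, axes change)
after turn units [ 1.667  0.032 -0.005]
units no turn [ 1.667  0.032 -0.005]
R [[-0.001, 0.299, -0.954], [-0.0, -0.954, -0.299], [-1.0, -0.0, 0.001]]
```

View pics/j.png

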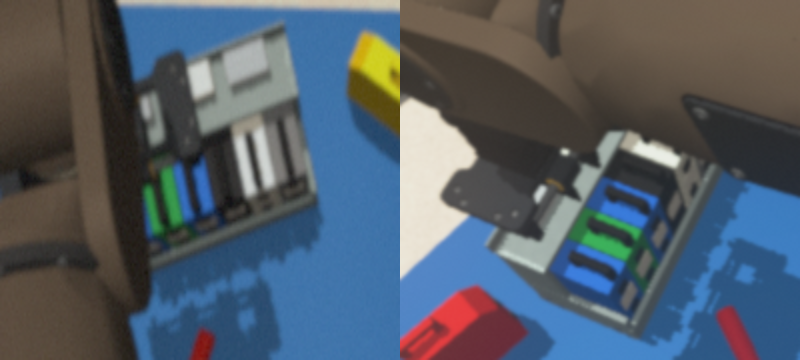

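>>> step_arm:
  steps:
    - [0.8,0.03,0,0]
    - [0.8,0,0,0]
    - [0.6,0,0,0]
    - [0,0,0,0]

```text
t: 2.95
eef_pos: [589.7, 214.9, 188.1]
tcp_rot: [-0.007, 1.567, -2.849]
ft_force: [-0.2, 0.7, -0.5]
opening: 0.321
```

Run:
```python
from h import *
s=state();print(s['t'],s['eef_pos'])
t=cv2.imwrite("pics/k.png",cv2.resize(read_camera("scene")[180:280,180:280,::-1],None,fx=6,fy=6,interpolation=cv2.INTER_CUBIC))
p=s['eef_pos']
for d in (-20,20): # jaw finger tips (inner, half of 30)
  print((proj("scene",p+d*np.array([.299,-.954,0]))-180)*6)
print((proj("scene",[590,218.5,172])-180)*6)
```

```text
2.95 [589.65163401 214.89552139 188.10914636]
[239.24066789 353.37277248]
[294.76527567 253.27105424]
[268.93675491 326.45577773]
```

View pics/k.png

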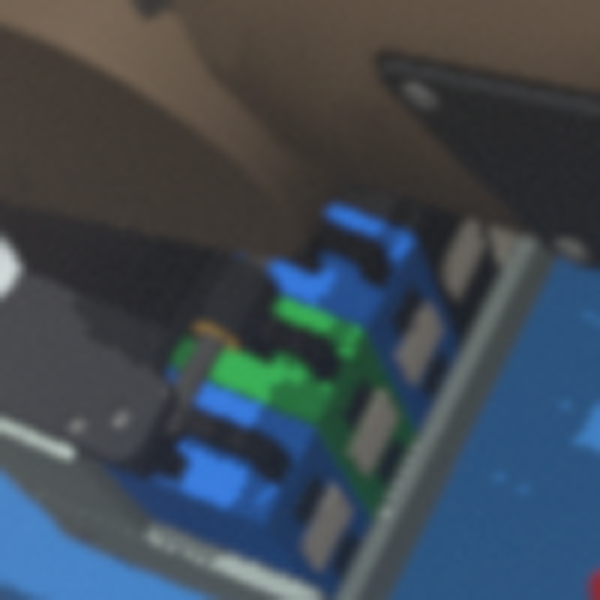

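>>> step_arm:
  steps:
    - [0,0,0,0]

```text
t: 3.12
eef_pos: [591.2, 216.0, 191.4]
tcp_rot: [3.03, 1.568, 0.188]
ft_force: [0.9, 0.2, -0.2]
opening: 0.319
```

Run:
```python
from h import *
s=state();print(s['t'],s['eef_pos'],s['joints'])
plan([589.5,218.5,156],.30)
```

```text
3.125 [591.21286964 215.95536036 191.3536087 ] [ 2.45384785e-01  5.19009352e-01  1.57592520e+00 -1.57083337e-04
  1.04428799e+00  1.51631014e+00]
turn units -0.0003576582870097222 (if turned first, axes change)
after turn units [ 0.70701289 -0.05893084  0.01935554]
units no turn [ 0.70701289 -0.05892988  0.01935848]
R [[0.002, 0.295, -0.955], [0.0, -0.955, -0.295], [-1.0, 0.0, -0.002]]
```

Run:
```python
from h import *
im=cv2.imread("pics/k.png"); im=cv2.convertScaleAbs(im,alpha=1.6,beta=20)
p=np.array([590.4,215.5,189.5]); X=np.array([.9553,.2955,0]);Y=np.array([-.2955,.9553,0])
def poly(pts,c):
    cv2.polylines(im,[np.array([((proj("scene",q)-180+.5)*6) for q in pts]).astype(int)],True,c,1)
for s in(-1,1):
    for z in(0,40):
        poly([p+a*X+s*b*Y+[0,0,z] for a,b in((-10,15),(10,15),(10,27),(-10,27))],(0,0,255) if z==0 else (0,255,255))
h=np.array([589.5,218.5,178])
poly([h+a*X+b*Y for a,b in((-24,-5),(24,-5),(24,5),(-24,5))],(255,255,255))
cv2.imwrite("pics/l.png",im)
```

```text
(no output)
```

View pics/l.png

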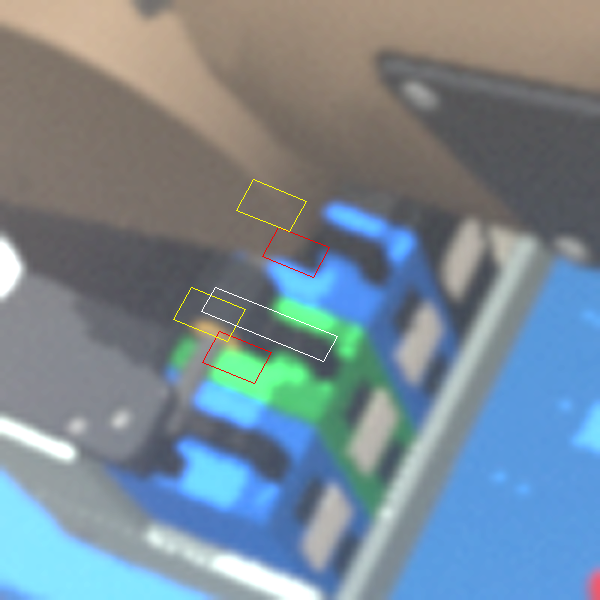

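Run:
```python
from h import *
for n in("scene","top"): cv2.imwrite(f"pics/{n}_m0.png",read_camera(n)[:,:,::-1])
```

>>> step_arm:
  steps:
    - [0,0,0,0]
    - [0,0,0,0]
  jaw: 0.9

```text
t: 3.48
eef_pos: [590.6, 216.3, 190.0]
tcp_rot: [2.901, 1.57, 0.06]
ft_force: [-0.0, -0.1, 0.2]
opening: 0.166
```

Run:
```python
from h import *
print(state()['opening'],state()['eef_pos'])
im=[]
for n in("scene","top"): cv2.imwrite(f"pics/{n}_m1.png",read_camera(n)[:,:,::-1])
a=cv2.imread("pics/scene_m0.png");b=cv2.imread("pics/scene_m1.png")
c=lambda i:cv2.resize(i[200:290,185:275],None,fx=4.4,fy=6,interpolation=cv2.INTER_CUBIC)
cv2.imwrite("pics/n.png",np.hstack([cv2.convertScaleAbs(c(a),alpha=1.6,beta=20),cv2.convertScaleAbs(c(b),alpha=1.6,beta=20)]))
cv2.imwrite("pics/n2.png",np.hstack([cv2.convertScaleAbs(cv2.resize(cv2.imread("pics/top_m1.png")[110:210,190:320],None,fx=6,fy=6),alpha=1.5,beta=20)]))
```

```text
0.16636888881004896 [590.64773065 216.33342617 189.97953772]
```

View pics/n.png

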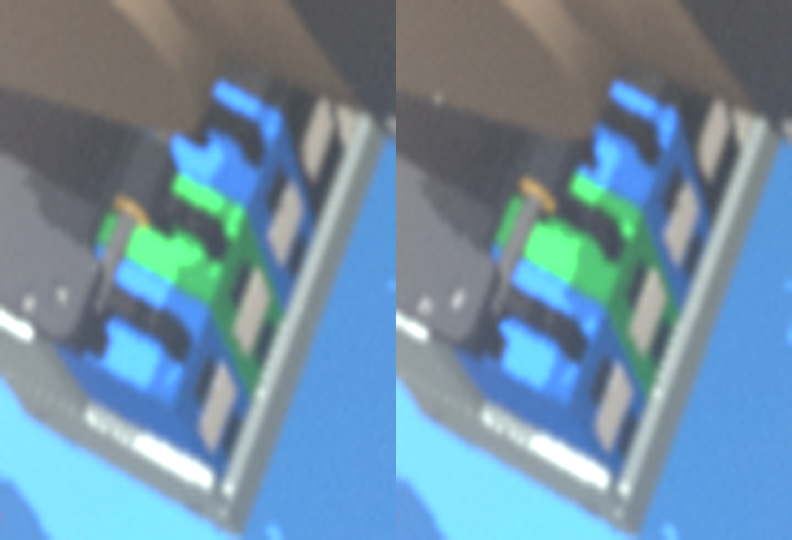

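View pics/n2.png

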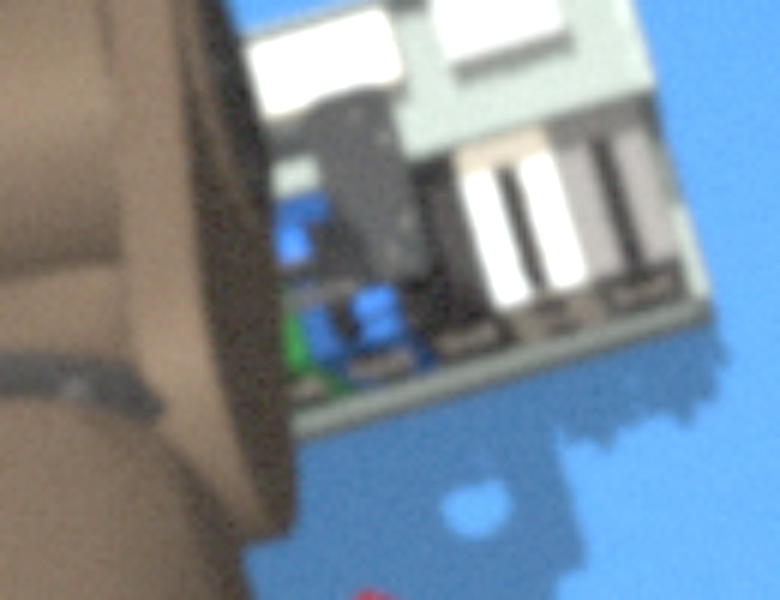

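Run:
```python
from h import *
im=cv2.imread("pics/scene1.png"); x0,y0,k=140,150,6
im=cv2.convertScaleAbs(cv2.resize(im[y0:y0+100,x0:x0+130],None,fx=k,fy=k,interpolation=cv2.INTER_CUBIC),alpha=1.7,beta=25)
p=np.array([590.4,219.8,298.]); X=np.array([.9553,.2955,0]);Y=np.array([-.2955,.9553,0])
def poly(pts,c):
    cv2.polylines(im,[np.array([((proj("scene",q)-[x0,y0]+.5)*k) for q in pts]).astype(int)],True,c,1)
for s in(-1,1):
    for z in(0,40):
        poly([p+a*X+s*b*Y+[0,0,z] for a,b in((-10,15),(10,15),(10,27),(-10,27))],(0,0,255) if z==0 else (0,255,255))
cv2.imwrite("pics/o.png",im)
```

```text
(no output)
```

View pics/o.png

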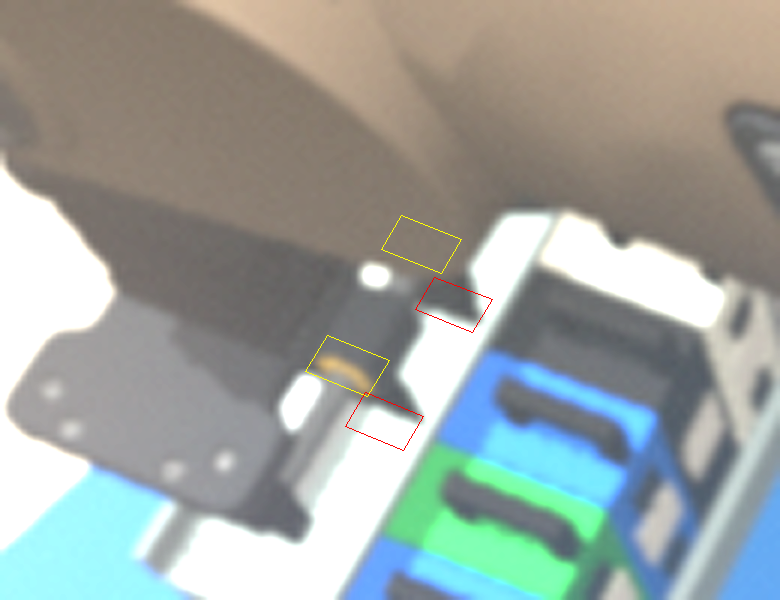

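>>> step_arm:
  steps:
    - [0,-0.06,-0.08,0]
    - [0,0,0,0]
    - [0.15,0,0,0]
    - [0.15,0,0,0]
    - [0,0,0,0]
  jaw: 0.68

```text
t: 4.2
eef_pos: [593.1, 220.2, 173.6]
tcp_rot: [0.02, 1.569, -2.821]
ft_force: [-0.5, 0.3, 0.6]
opening: 0.319
```

>>> step_arm:
  steps:
    - [0.14,0,0,0]
    - [0.14,0,0,0]
    - [0.08,0,0,0]
    - [0,0,0,0]

```text
t: 4.7
eef_pos: [593.4, 220.3, 156.2]
tcp_rot: [0.163, 1.57, -2.678]
ft_force: [0.3, 0.0, 0.2]
opening: 0.321
```

>>> step_arm:
  steps:
    - [0,0,0,0]
    - [0,0,0,0]
    - [0,0,0,0]
    - [0,0,0,0]
  jaw: 1.0

```text
t: 5.2
eef_pos: [593.6, 220.4, 156.8]
tcp_rot: [3.014, 1.57, 0.173]
ft_force: [0.6, -0.1, 1.2]
opening: 0.102
```

>>> step_arm:
  steps:
    - [-0.02,0,0.12,0]
    - [-0.02,0,0.14,0]
    - [-0.02,0,0.16,0]
    - [0,0,0.16,0]
    - [0,0,0,0]

```text
t: 5.82
eef_pos: [565.4, 211.6, 159.9]
tcp_rot: [2.61, 1.571, -0.232]
ft_force: [1.9, 0.3, -2.1]
opening: 0.105
```

Run:
```python
from h import *
cv2.imwrite("pics/p.png",cv2.convertScaleAbs(cv2.resize(read_camera("scene")[180:280,170:300,::-1],None,fx=6,fy=6,interpolation=cv2.INTER_CUBIC),alpha=1.6,beta=20))
```

View pics/p.png

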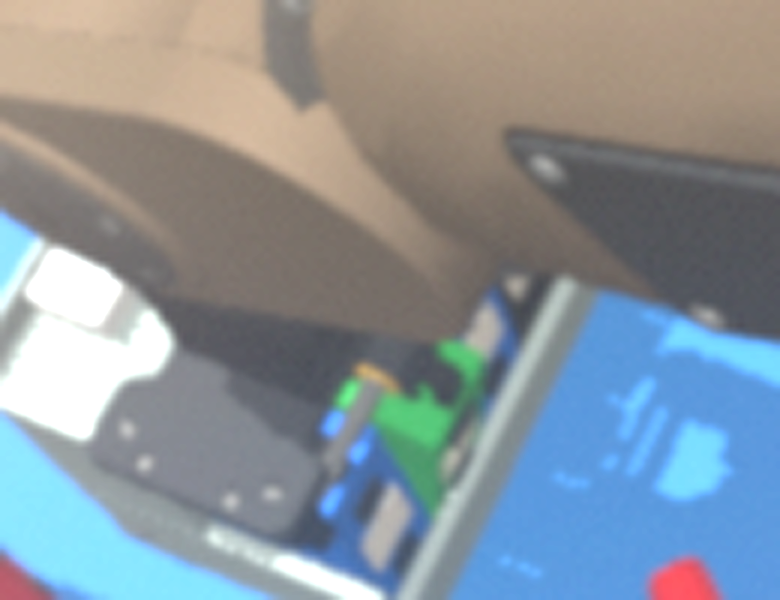

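The green case is tipping forward out of the row, with its top near (430,400) in this crop. Its blue neighbour still stands, and forces are about 2 N.

>>> step_arm:
  steps:
    - [0,0,0.16,0]
    - [0,0,0.16,0]
    - [0.02,0,0.16,0]
    - [0.02,0,0.16,0]
    - [0,0,0,0]
    - [0,0,0,0]

```text
t: 6.62
eef_pos: [535.0, 202.2, 157.5]
tcp_rot: [0.059, 1.57, -2.782]
ft_force: [1.5, -0.1, -1.5]
opening: 0.101
```

Run:
```python
from h import *
cv2.imwrite("pics/q.png",cv2.convertScaleAbs(cv2.resize(read_camera("scene")[180:280,170:300,::-1],None,fx=6,fy=6,interpolation=cv2.INTER_CUBIC),alpha=1.6,beta=20))
```

```text
(no output)
```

View pics/q.png

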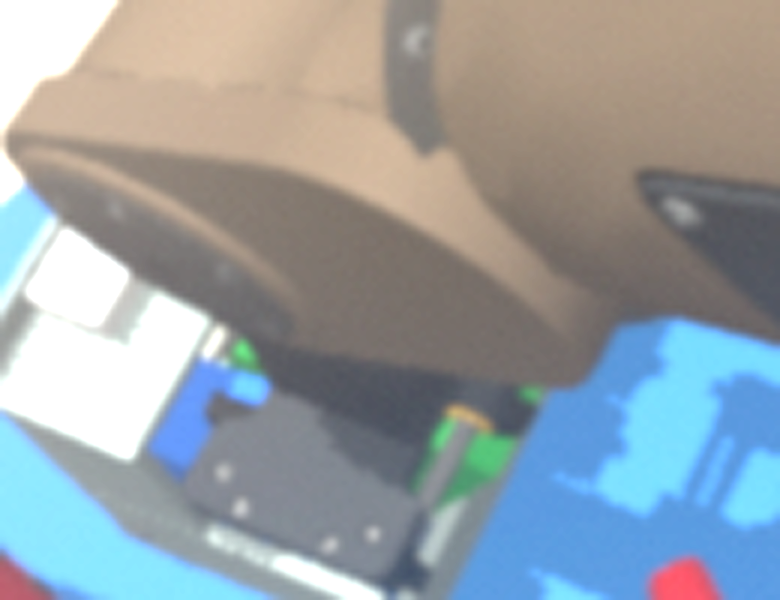

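>>> step_arm:
  steps:
    - [-0.2,0,0.05,0]
    - [-0.2,0,0.06,0]
    - [-0.25,0,0.07,0]
    - [-0.25,0,0.07,0]
    - [0,0,0,0]

```text
t: 7.3
eef_pos: [523.5, 198.6, 203.9]
tcp_rot: [3.035, 1.569, 0.194]
ft_force: [0.9, -0.4, -3.1]
opening: 0.106
```

>>> step_arm:
  steps:
    - [-0.3,0,0.2,0]
    - [-0.3,0,0.3,0]
    - [-0.3,0,0.4,0]
    - [-0.2,0,0.4,0]
    - [0,0,0.4,0]
    - [0,0,0.4,0]
    - [0,0,0,0]

```text
t: 8.18
eef_pos: [421.7, 167.2, 258.6]
tcp_rot: [2.981, 1.57, 0.14]
ft_force: [1.0, 0.3, -1.8]
opening: 0.104
```

Run:
```python
from h import *
print(state()['eef_pos'],state()['moment'])
for n in("scene","top"): cv2.imwrite(f"pics/{n}5.png",read_camera(n)[:,:,::-1])
a=cv2.imread("pics/scene5.png")[150:350,150:400];b=cv2.imread("pics/top5.png")[80:280,180:360]
cv2.imwrite("pics/r.png",np.vstack([cv2.resize(np.hstack([a,b]),None,fx=1.85,fy=2.5)]))
```

```text
[421.6943195  167.18549011 258.60077497] [-0.02088007  0.07303953 -0.01323536]
```

View pics/r.png

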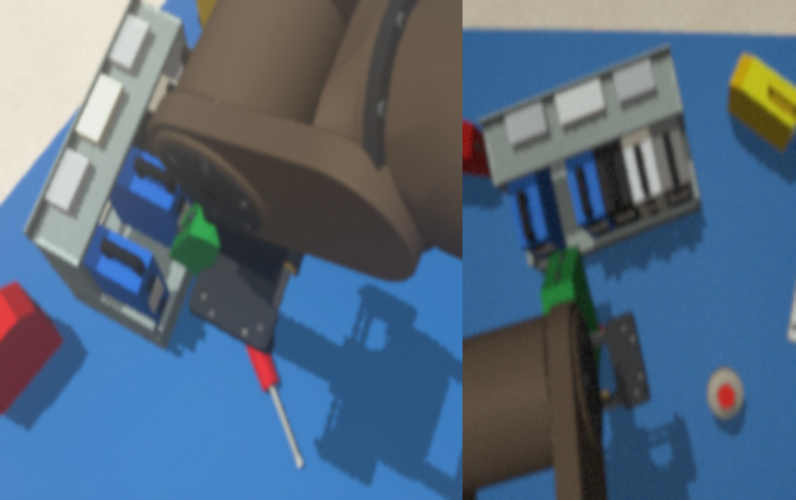

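>>> step_arm:
  steps:
    - [0,0.4,0.06,0]
    - [0,0.5,0.1,0]
    - [0,0.5,0.1,0]
    - [0,0.4,0.1,0]
    - [0.3,0.29,0,0]
    - [0.5,0,0,0]
    - [0.5,0,0,0]
    - [0.5,0,0,0]
    - [0.3,0,0,0]
    - [0.1,0,0,0]
    - [0,0,0,0]

```text
t: 9.65
eef_pos: [437.2, 62.4, 147.7]
tcp_rot: [1.616, 1.571, -1.225]
ft_force: [0.5, 0.1, -2.8]
opening: 0.106
```

Run:
```python
from h import *
print(state()['eef_pos'],state()['moment'],state()['ft_force'])
for n in("scene","top"): cv2.imwrite(f"pics/{n}6.png",read_camera(n)[:,:,::-1])
a=cv2.imread("pics/scene6.png")[150:350,200:400];b=cv2.imread("pics/top6.png")[120:320,200:400]
cv2.imwrite("pics/s.png",np.vstack([cv2.resize(np.hstack([a,b]),None,fx=2,fy=2)]))
```

```text
[437.18199855  62.37693777 147.70976481] [0.02283751 0.12419968 0.02279195] [ 0.51379736  0.11566735 -2.79700195]
```

View pics/s.png

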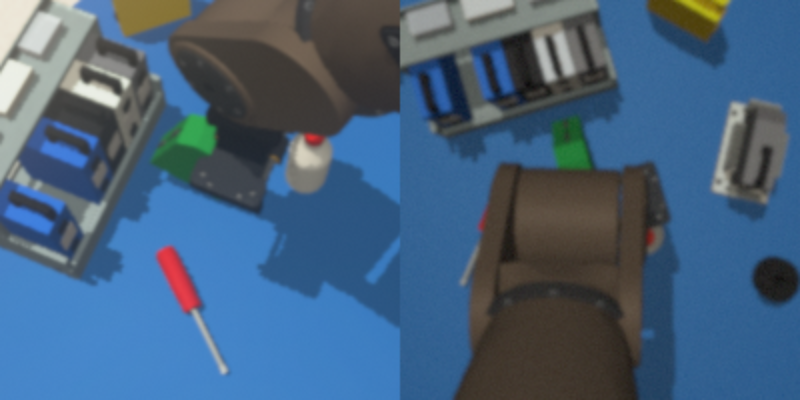

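>>> step_arm:
  steps:
    - [0.1,0,0,0]
    - [0.08,0,0,0]
    - [0,0,0,0]

```text
t: 10.12
eef_pos: [436.6, 62.4, 138.4]
tcp_rot: [-0.115, 1.57, -2.956]
ft_force: [0.5, 0.8, -2.5]
opening: 0.104
```

>>> step_arm:
  steps:
    - [0.08,0,0,0]
    - [0,0,0,0]

```text
t: 10.38
eef_pos: [436.9, 62.3, 134.8]
tcp_rot: [2.486, 1.57, -0.355]
ft_force: [-1.6, -0.5, 3.4]
opening: 0.103
```

>>> step_arm:
  steps:
    - [0,0,-0.1,0]
    - [-0.02,0,-0.1,0]
    - [-0.02,0,-0.1,0]
    - [0,0,0,0]

```text
t: 10.88
eef_pos: [451.5, 66.8, 137.1]
tcp_rot: [2.641, 1.57, -0.2]
ft_force: [-2.8, -0.8, 8.6]
opening: 0.106
```

Run:
```python
from h import *
print(state()['eef_pos'],state()['moment'],state()['ft_force'])
for n in("scene","top"): cv2.imwrite(f"pics/{n}7.png",read_camera(n)[:,:,::-1])
a=cv2.imread("pics/scene7.png")[170:270,250:350];b=cv2.imread("pics/top7.png")[150:250,240:340]
cv2.imwrite("pics/t.png",np.vstack([cv2.resize(np.hstack([a,b]),None,fx=4,fy=4)]))
```

```text
[451.45338722  66.81330874 137.11169238] [-0.1621287   0.60514162  0.01283824] [-2.77728856 -0.81577323  8.64524727]
```

View pics/t.png

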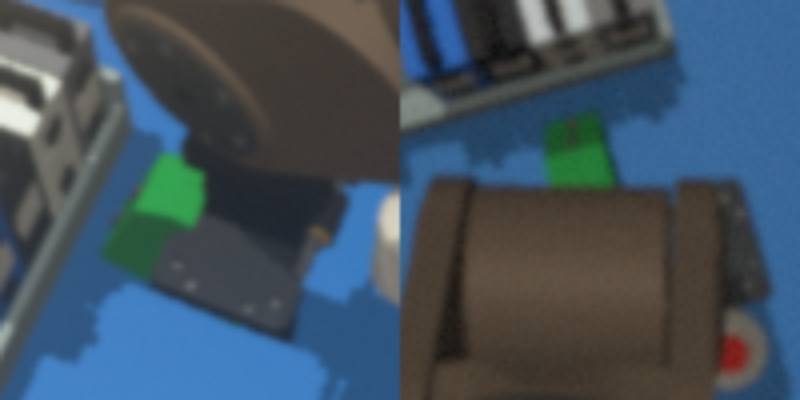

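>>> step_arm:
  steps:
    - [-0.02,0,-0.15,0]
    - [-0.02,0,-0.15,0]
    - [0,0,-0.15,0]
    - [0,0,0,0]

```text
t: 11.48
eef_pos: [473.1, 73.6, 138.5]
tcp_rot: [2.541, 1.571, -0.3]
ft_force: [-0.1, -0.7, 1.3]
opening: 0.102
```

>>> step_arm:
  steps:
    - [0,0,-0.15,0]
    - [0.01,0,-0.15,0]
    - [0,0,0,0]

```text
t: 11.85
eef_pos: [487.9, 78.1, 138.4]
tcp_rot: [2.852, 1.569, 0.011]
ft_force: [-0.5, -0.0, 6.8]
opening: 0.106
```

Run:
```python
from h import *
print(state()['eef_pos'],state()['moment'],state()['ft_force'])
for n in("scene","top"): cv2.imwrite(f"pics/{n}8.png",read_camera(n)[:,:,::-1])
a=cv2.imread("pics/scene8.png")[170:270,250:350];b=cv2.imread("pics/top8.png")[150:250,240:340]
cv2.imwrite("pics/u.png",np.vstack([cv2.resize(np.hstack([a,b]),None,fx=4,fy=4)]))
```

```text
[487.92843482  78.09422195 138.36728744] [-0.00709172  0.242532   -0.06069942] [-0.53644974 -0.02406833  6.81049391]
```

View pics/u.png

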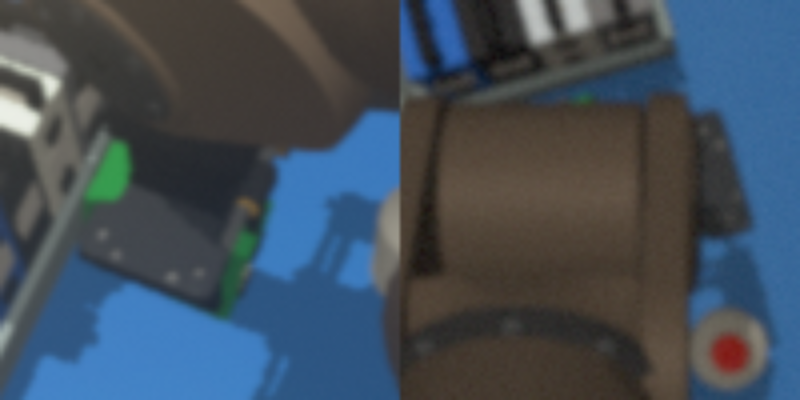

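>>> step_arm:
  steps:
    - [0.01,0,-0.12,0]
    - [0.03,0,-0.12,0]
    - [0.03,0,-0.06,0]
    - [0,0,0,0]

```text
t: 12.45
eef_pos: [503.6, 82.6, 136.2]
tcp_rot: [2.905, 1.565, 0.064]
ft_force: [2.5, 0.9, 16.9]
opening: 0.102
```

Run:
```python
from h import *
print(state()['eef_pos'],state()['moment'],state()['ft_force'])
for n in("scene","top"): cv2.imwrite(f"pics/{n}9.png",read_camera(n)[:,:,::-1])
a=cv2.imread("pics/scene9.png")[150:250,240:340];b=cv2.imread("pics/top9.png")[150:250,240:340]
cv2.imwrite("pics/v.png",np.vstack([cv2.resize(np.hstack([a,b]),None,fx=4,fy=4)]))
```

```text
[503.61725695  82.61750073 136.24854332] [ 0.16899382 -0.02902788  0.08419997] [ 2.49857002  0.89777238 16.94975322]
```

View pics/v.png

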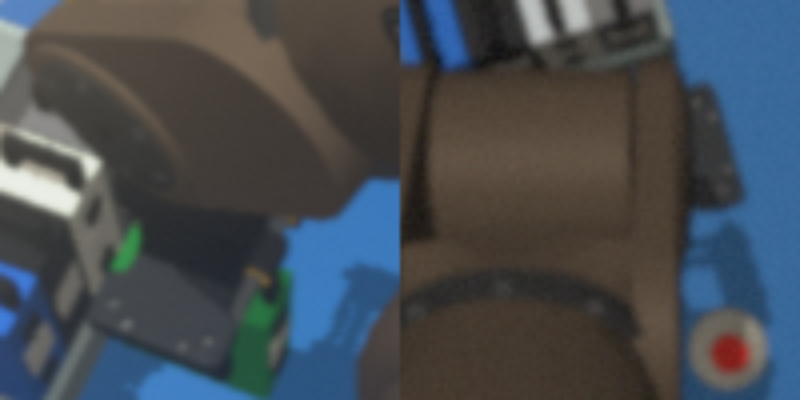

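>>> step_arm:
  steps:
    - [-0.02,0,0,0]
    - [0,0,0,0]
    - [0,0,-0.1,0]
    - [0,0,0,0]
  jaw: 0.8

```text
t: 13.05
eef_pos: [506.4, 83.9, 135.4]
tcp_rot: [0.144, 1.571, -2.697]
ft_force: [-0.6, -0.3, -0.8]
opening: 0.2
```

>>> step_arm:
  steps:
    - [0,0,0,0]
    - [0,0,0,0]
    - [0,0,0,0]
    - [0,0,0,0]
  jaw: 1.0

```text
t: 13.55
eef_pos: [505.9, 83.8, 135.5]
tcp_rot: [0.239, 1.571, -2.602]
ft_force: [-0.0, 0.2, -2.9]
opening: 0.103
```

>>> step_arm:
  steps:
    - [-0.1,0,0,0]
    - [-0.2,0,0,0]
    - [-0.3,0,0.1,0]
    - [-0.4,0,0.1,0]
    - [-0.5,0,0,0]
    - [-0.6,0,0,0]
    - [-0.6,0,0,0]
    - [-0.6,0,0,0]
    - [-0.5,0,0,0]
    - [-0.3,0,0,0]
    - [0,0,0,0]

```text
t: 14.92
eef_pos: [496.4, 80.8, 341.5]
tcp_rot: [2.822, 1.569, -0.019]
ft_force: [-0.0, -0.1, -3.7]
opening: 0.103
```

Run:
```python
from h import *
np.set_printoptions(precision=3,suppress=True)
s=state(); print(s['eef_pos'],s['moment'],s['ft_force'],s['joints'])
X=np.array([np.cos(.285),np.sin(.285),0])
plan(np.array([564.7,-355.8,340])-15*X,.285)
for n in("scene","top"): cv2.imwrite(f"pics/{n}10.png",read_camera(n)[:,:,::-1])
a=cv2.imread("pics/scene10.png")[100:300,200:400];b=cv2.imread("pics/top10.png")[100:300,200:400]
cv2.imwrite("pics/w.png",np.vstack([cv2.resize(np.hstack([a,b]),None,fx=2,fy=2)]))
```

```text
[496.369  80.843 341.529] [-0.007  0.129 -0.011] [-0.032 -0.056 -3.744] [ 0.03  0.2   1.66 -0.    1.28  1.3 ]
turn units 0.11089517913150018 (if turned first, axes change)
after turn units [0.033 8.765 1.444]
units no turn [0.033 8.741 1.579]
R [[0.002, 0.296, -0.955], [-0.0, -0.955, -0.296], [-1.0, 0.001, -0.002]]
```

View pics/w.png

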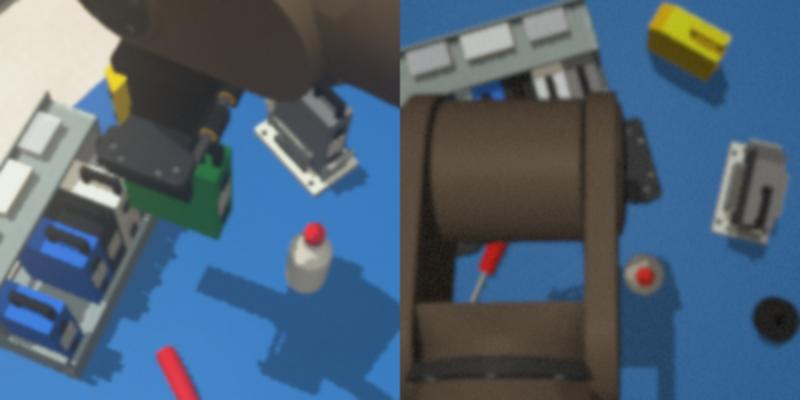

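>>> step_arm:
  steps:
    - [0,0.3,0.05,0.11]
    - [0,0.6,0.1,0]
    - [0,0.7,0.12,0]
    - [0,0.75,0.12,0]
    - [0,0.75,0.12,0]
    - [0,0.75,0.12,0]
    - [0,0.75,0.12,0]
    - [0,0.75,0.12,0]
    - [0,0.75,0.12,0]
    - [0,0.75,0.12,0]
    - [0,0.7,0.12,0]
    - [0,0.6,0.1,0]
    - [0,0.4,0.08,0]
    - [0,0.2,0.05,0]
    - [0,0,0,0]
    - [0,0,0,0]

```text
t: 17.02
eef_pos: [549.8, -358.6, 340.8]
tcp_rot: [-3.076, 1.571, 0.351]
ft_force: [-0.0, 0.4, -3.4]
opening: 0.105
```

Run:
```python
from h import *
np.set_printoptions(precision=3,suppress=True)
s=state(); print(s['eef_pos'],s['moment'],s['ft_force'],s['joints'])
X=np.array([np.cos(.285),np.sin(.285),0])
plan(np.array([564.7,-355.8,260])-15*X,.285)
for n in("scene","top"): cv2.imwrite(f"pics/{n}11.png",read_camera(n)[:,:,::-1])
a=cv2.imread("pics/scene11.png")[0:200,290:490];b=cv2.imread("pics/top11.png")[100:300,330:530]
cv2.imwrite("pics/w.png",np.vstack([cv2.resize(np.hstack([a,b]),None,fx=2,fy=2)]))
```

```text
[ 549.756 -358.647  340.833] [0.011 0.058 0.005] [-0.01   0.364 -3.414] [-0.679  0.45   1.291  0.     1.4    0.606]
turn units 0.005832793294146571 (if turned first, axes change)
after turn units [ 1.617  0.029 -0.003]
units no turn [ 1.617  0.029 -0.003]
R [[0.0, 0.282, -0.959], [0.0, -0.959, -0.282], [-1.0, -0.0, -0.0]]
```

View pics/w.png

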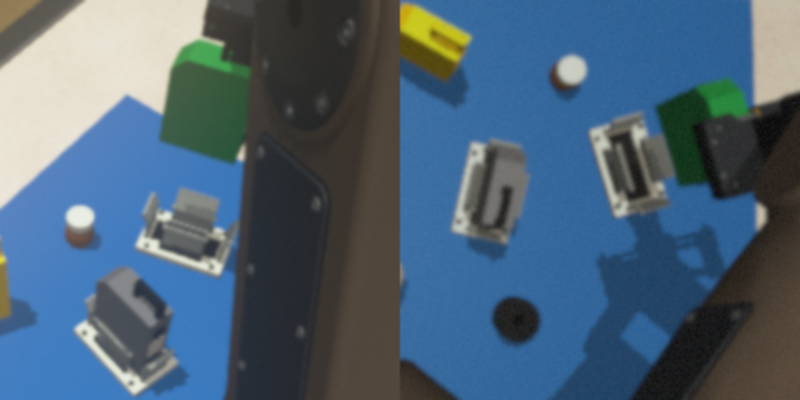

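```bash
cat > ov.py <<'E'
from h import *
def overlay(img,n,x0,y0,w,hh,k,c0,yaw,out):
    im=cv2.imread(img); im=cv2.convertScaleAbs(cv2.resize(im[y0:y0+hh,x0:x0+w],None,fx=k,fy=k,interpolation=cv2.INTER_CUBIC),alpha=1.5,beta=20)
    X=np.array([np.cos(yaw),np.sin(yaw),0]);Y=np.array([-X[1],X[0],0])
    def pl(pts,c=(0,0,255)): cv2.polylines(im,[np.array([((proj(n,q)-[x0,y0]+.5)*k) for q in pts]).astype(int)],False,c,1)
    for s in(-19,19): pl([c0+x*X+s*Y+[0,0,z] for x,z in((-50,0),(50,0),(50,112),(32,130),(-50,130),(-50,0))])
    cv2.imwrite(out,im)
E
python3 - <<'E'
from ov import *
y=.285;X=np.array([np.cos(y),np.sin(y),0])
c0=np.array([549.8,-357.5,340.8-136])+15*X
overlay("pics/scene11.png","scene",350,0,80,90,6,c0,y,"pics/x.png")
overlay("pics/top11.png","top",440,120,100,90,6,c0,y,"pics/y.png")
E
```

```text
(no output)
```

View pics/x.png

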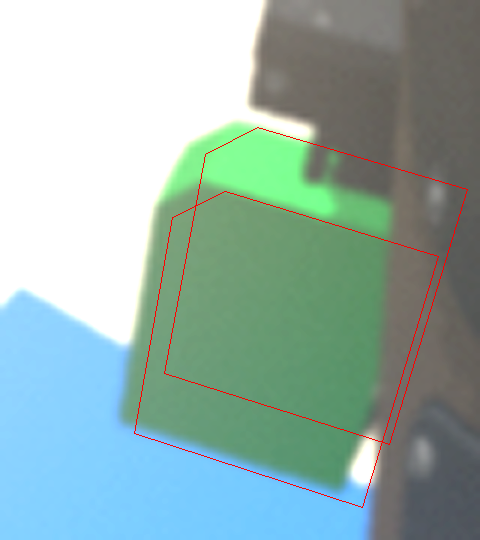

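View pics/y.png

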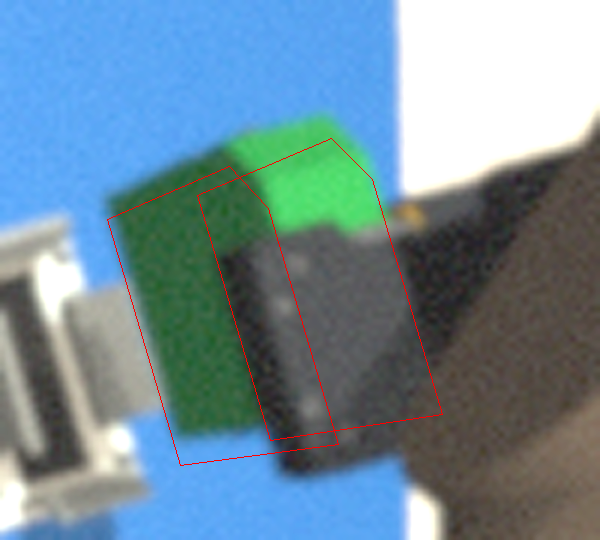

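Run:
```python
from h import *
np.set_printoptions(precision=1,suppress=True)
T=lambda x,y:(440+x/6-.5,120+y/6-.5); S=lambda x,y:(350+x/6-.5,y/6-.5)
r,e1=tri(T(108,202),S(121,424)); f,e2=tri(T(180,436),S(345,490))
print(r,e1,f,e2,r-f,np.linalg.norm(r-f))
y=.285;X=np.array([np.cos(y),np.sin(y),0]);Y=np.array([-X[1],X[0],0])
t=np.array([549.8,-358,0])
for p in(r,f): print((p-t)@X,(p-t)@Y,p[2])
# bevel lower corner +Y, rear
b,e3=tri(T(232,145),S(157,207)); print(b,e3,(b-t)@X,(b-t)@Y)
```

```text
[ 613.9 -320.8  205.8] 0.3727678340852097 [ 521.3 -348.4  208.2] 2.387342735093886 [92.6 27.6 -2.4] 96.67428984524459
71.97595677823591 17.686606510373863 205.82661796056504
-24.668519075903763 17.263091242069322 208.18971736145505
[ 614.6 -322.   316.6] 0.31253792228574406 72.34813315132769 16.357137541637947
```

>>> step_arm:
  steps:
    - [0.2,0,0.08,0]
    - [0.4,0,0.08,0]
    - [0.5,0,0,0]
    - [0.5,0,0,0]
    - [0.4,0,0,0]
    - [0.2,0,0,0]
    - [0,0,0,0]
    - [0,0,0,0]

```text
t: 18.12
eef_pos: [542.3, -361.9, 231.5]
tcp_rot: [2.106, 1.569, -0.751]
ft_force: [0.2, -0.5, -2.9]
opening: 0.102
```

Run:
```python
from ov import *
s=state(); print(s['eef_pos'],s['moment'],s['ft_force'])
for n in("scene","top"): cv2.imwrite(f"pics/{n}12.png",read_camera(n)[:,:,::-1])
y=.285;X=np.array([np.cos(y),np.sin(y),0])
c0=np.array(s['eef_pos'])+23*X-[0,0,136]
overlay("pics/scene12.png","scene",340,40,90,100,6,c0,y,"pics/x2.png")
overlay("pics/top12.png","top",415,120,100,95,6,c0,y,"pics/y2.png")
```

```text
[ 542.26644723 -361.91070887  231.47565275] [-0.00650221  0.10398089  0.00844752] [ 0.21600633 -0.47914069 -2.9331741 ]
```

View pics/x2.png

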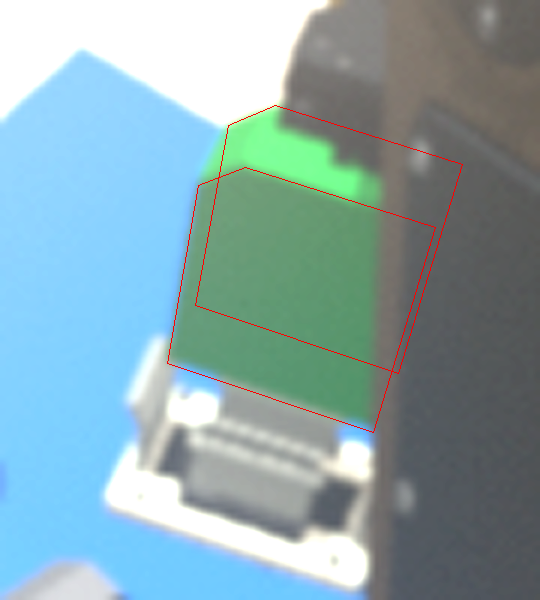

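View pics/y2.png

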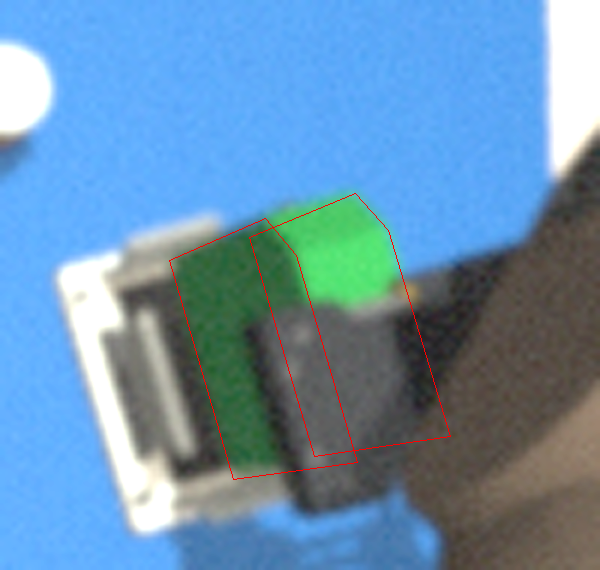

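>>> step_arm:
  steps:
    - [0.15,0,0,0]
    - [0.2,0,0,0]
    - [0.2,0,0,0]
    - [0.15,0,0,0]
    - [0,0,0,0]

```text
t: 18.85
eef_pos: [541.9, -361.7, 194.8]
tcp_rot: [-0.876, 1.57, 2.551]
ft_force: [0.2, 0.0, -3.0]
opening: 0.102
```

>>> step_arm:
  steps:
    - [0.1,0,0,0]
    - [0.1,0,0,0]
    - [0.1,0,0,0]
    - [0,0,0,0]

```text
t: 19.35
eef_pos: [542.6, -362.0, 181.7]
tcp_rot: [2.183, 1.568, -0.673]
ft_force: [0.7, -0.1, 4.4]
opening: 0.101
```

>>> step_arm:
  steps:
    - [0.1,0,0,0]
    - [0.1,0,0,0]
    - [0.1,0,0,0]
    - [0,0,0,0]

```text
t: 19.85
eef_pos: [541.9, -361.5, 164.7]
tcp_rot: [-1.095, 1.57, 2.332]
ft_force: [1.6, -0.1, -2.9]
opening: 0.102
```

>>> step_arm:
  steps:
    - [0.1,0,0,0]
    - [0.1,0,0,0]
    - [0.08,0,0,0]
    - [0,0,0,0]

```text
t: 20.35
eef_pos: [541.9, -361.6, 150.9]
tcp_rot: [-1.026, 1.57, 2.401]
ft_force: [1.2, -0.9, -2.8]
opening: 0.104
```

>>> step_arm:
  steps:
    - [0.06,0,0,0]
    - [0.06,0,0,0]
    - [0,0,0,0]

```text
t: 20.72
eef_pos: [542.6, -362.1, 147.5]
tcp_rot: [2.195, 1.568, -0.662]
ft_force: [-0.7, 1.3, 15.8]
opening: 0.101
```

Run:
```python
from ov import *
s=state(); print(s['eef_pos'],s['moment'],s['ft_force'])
for n in("scene","top"): cv2.imwrite(f"pics/{n}13.png",read_camera(n)[:,:,::-1])
y=.285;X=np.array([np.cos(y),np.sin(y),0])
c0=np.array([564.7,-355.8,12])
overlay("pics/scene13.png","scene",340,60,90,90,6,c0,y,"pics/x3.png")
overlay("pics/top13.png","top",415,120,100,95,6,c0,y,"pics/y3.png")
```

```text
[ 542.62048896 -362.05239809  147.46032316] [0.33184836 0.21149097 0.20929995] [-0.74588255  1.34789055 15.80160495]
```

View pics/x3.png

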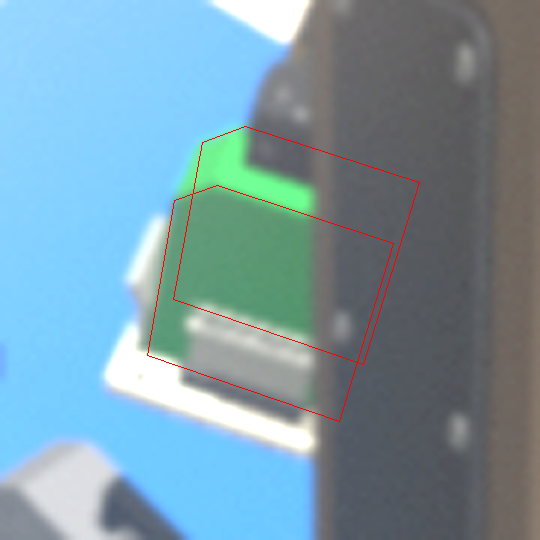

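View pics/y3.png

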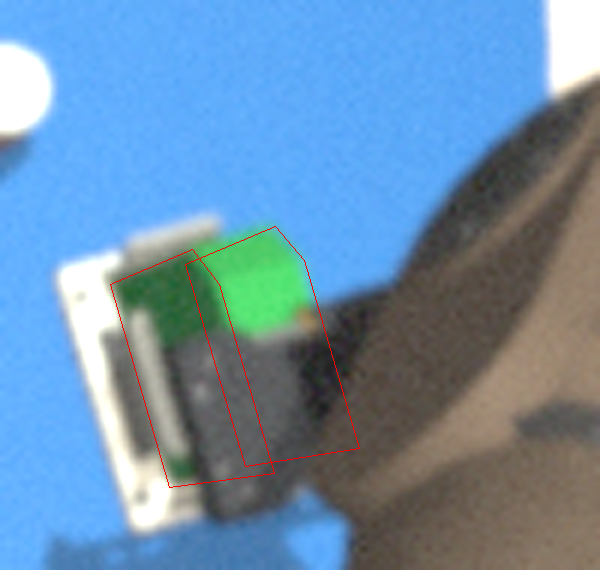

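>>> step_arm:
  steps:
    - [0.05,0,0,0]
    - [0,0,0,0]

```text
t: 21.08
eef_pos: [542.9, -362.7, 147.4]
tcp_rot: [2.096, 1.565, -0.76]
ft_force: [-5.3, 2.9, 33.1]
opening: 0.1
```

>>> step_arm:
  steps:
    - [-0.06,0,0,0]
    - [0,0,0,0]
    - [0,0,0,0]
  jaw: 0.65

```text
t: 21.45
eef_pos: [541.8, -361.5, 145.4]
tcp_rot: [-0.964, 1.57, 2.462]
ft_force: [-0.2, 0.1, -0.9]
opening: 0.333
```

>>> step_arm:
  steps:
    - [-0.1,0,0,0]
    - [-0.2,0,0,0]
    - [-0.3,0,0,0]
    - [-0.5,0,0,0]
    - [-0.8,0,0,0]
    - [-0.8,0,0,0]
    - [0,-0.6,0.7,0]
    - [0,-0.6,0.7,0]
    - [0,-0.6,0.7,0]
    - [0,-0.6,0.7,0]
    - [0,0,0,0]
    - [0,0,0,0]

```text
t: 22.95
eef_pos: [374.5, -286.4, 282.2]
tcp_rot: [2.081, 1.569, -0.776]
ft_force: [1.1, 0.9, 0.3]
opening: 0.348
```

Run:
```python
from ov import *
s=state(); print(s['t'],s['eef_pos'],s['moment'],s['ft_force'])
for n in("scene","top"): cv2.imwrite(f"pics/{n}14.png",read_camera(n)[:,:,::-1])
y=.285;c0=np.array([564.7,-355.8,12])
overlay("pics/scene14.png","scene",340,60,90,90,6,c0,y,"pics/x4.png")
overlay("pics/top14.png","top",415,120,100,95,6,c0,y,"pics/y4.png")
```

```text
22.95 [ 374.48797136 -286.42361247  282.18716082] [ 0.0496244   0.01761749 -0.02647618] [1.0600764  0.90442407 0.28892096]
```

View pics/x4.png

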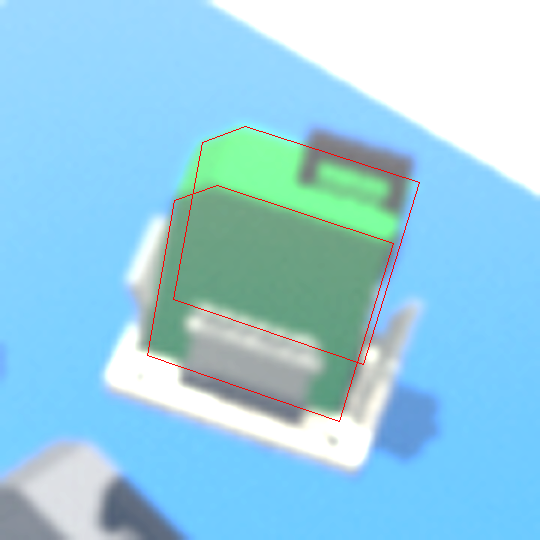

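View pics/y4.png

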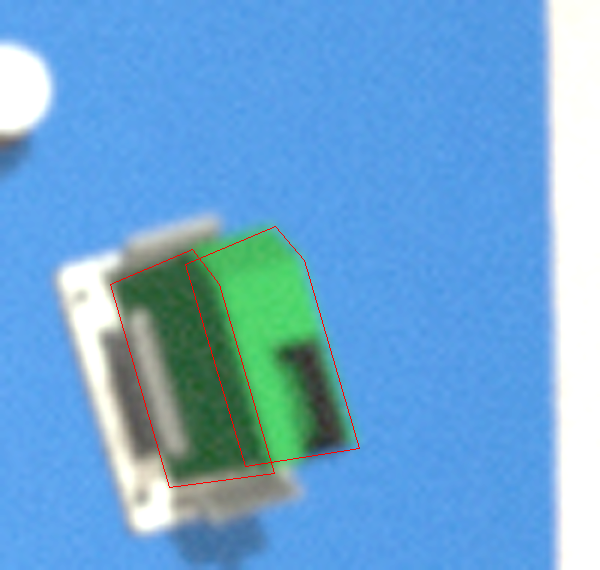

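View pics/top14.png

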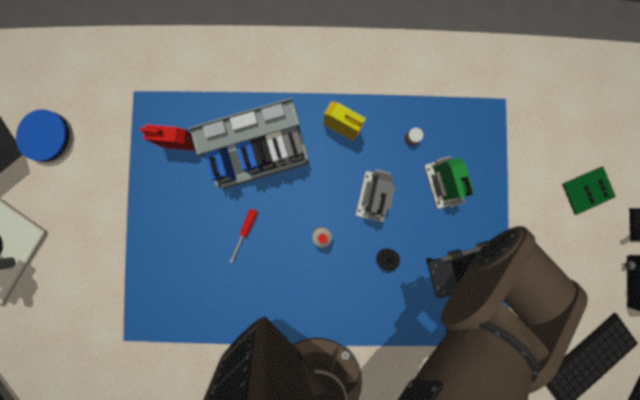

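View pics/scene14.png

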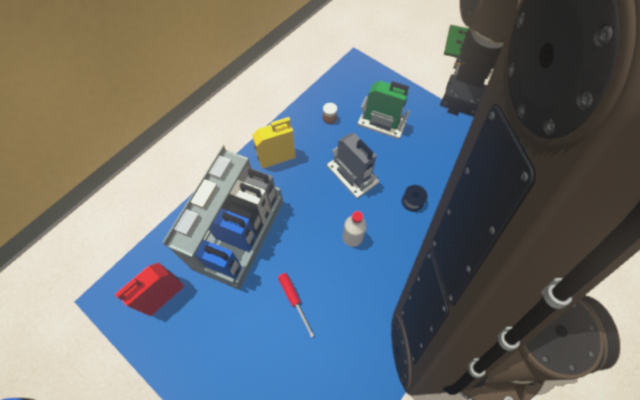

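The green case stands in the clip stand and matches the seated-case overlay at its corners. I'll check that nothing else moved, then hand in.

Run:
```python
from h import *
a=cv2.cvtColor(cv2.imread("pics/top0.png"),6).astype(np.float32);b=cv2.cvtColor(cv2.imread("pics/top14.png"),6).astype(np.float32)
for n,(x0,y0,x1,y1) in dict(row_right=(245,130,310,190),blue_end=(200,145,224,190),parked=(350,160,400,225),bottle=(308,225,335,252),spool=(374,246,402,272),jar=(403,125,428,148),driver=(225,205,262,266),standref=(120,88,200,130)).items():
    w=cv2.createHanningWindow((x1-x0,y1-y0),cv2.CV_32F); print(n,np.round(cv2.phaseCorrelate(a[y0:y1,x0:x1],b[y0:y1,x0:x1],w),2))
T=lambda x,y:(415+x/6-.5,120+y/6-.5); S=lambda x,y:(340+x/6-.5,60+y/6-.5)
# top front +Y corner and rear bevel-low corner
X=np.array([np.cos(.285),np.sin(.285),0]);Y=np.array([-X[1],X[0],0]);c=np.array([564.7,-355.8,12])
for nm,t,s,m in(("bevel low",(195,250),(176,200),(50,19,112)),("front top",(273,470),(391,242),(-50,19,130))):
    p,e=tri(T(*t),S(*s)); d=p-c; print(nm,[round(float(v),1) for v in(d@X-m[0],d@Y-m[1],d[2]-m[2])],round(e,1))
```

```text
Traceback (most recent call last):
ValueError: setting an array element with a sequence. The requested array has an inhomogeneous shape after 1 dimensions. The detected shape was (2,) + inhomogeneous part.
```

Run:
```python
from h import *
a=cv2.cvtColor(cv2.imread("pics/top0.png"),6).astype(np.float32);b=cv2.cvtColor(cv2.imread("pics/top14.png"),6).astype(np.float32)
for n,(x0,y0,x1,y1) in dict(row_right=(245,130,310,190),blue_end=(200,145,224,190),parked=(350,160,400,225),bottle=(308,225,335,252),spool=(374,246,402,272),jar=(403,125,428,148),driver=(225,205,262,266)).items():
    w=cv2.createHanningWindow((x1-x0,y1-y0),cv2.CV_32F); print(n,np.round(cv2.phaseCorrelate(a[y0:y1,x0:x1].copy(),b[y0:y1,x0:x1].copy(),w)[0],2))
T=lambda x,y:(415+x/6-.5,120+y/6-.5); S=lambda x,y:(340+x/6-.5,60+y/6-.5)
X=np.array([np.cos(.285),np.sin(.285),0]);Y=np.array([-X[1],X[0],0]);c=np.array([564.7,-355.8,12])
for nm,t,s,m in(("bevel low",(195,250),(176,200),(50,19,112)),("front top",(250,468),(391,242),(-50,19,130))):
    p,e=tri(T(*t),S(*s)); d=p-c; print(nm,[round(float(v),1) for v in(d@X-m[0],d@Y-m[1],d[2]-m[2])],round(e,1))
```

```text
row_right [0.01 0.26]
blue_end [0.02 0.67]
parked [-0.01  0.02]
bottle [0.69 0.58]
spool [0.27 0.48]
jar [0.27 0.14]
driver [-0.01  0.11]
bevel low [-0.4, -1.4, -1.0] 0.1
front top [2.9, 15.0, 16.2] 5.6
```

Run:
```python
from h import *
T=lambda x,y:(415+x/6-.5,120+y/6-.5); S=lambda x,y:(340+x/6-.5,60+y/6-.5)
X=np.array([np.cos(.285),np.sin(.285),0]);Y=np.array([-X[1],X[0],0]);c=np.array([564.7,-355.8,12])
for nm,t,s,m in(("front top",(276,468),(391,242),(-50,19,130)),):
    p,e=tri(T(*t),S(*s)); d=p-c; print(nm,[round(float(v),1) for v in(d@X-m[0],d@Y-m[1],d[2]-m[2])],round(e,1))
s=state(); print(s['t'],s['opening'],s['ft_force'])
job_done()
```

```text
front top [1.7, -1.6, -1.2] 0.3
23.05 0.3518268909150918 [-0.16021086 -0.31866214 -0.99413668]
the job is handed in; nothing more can be done
```

The green case is in the empty clip stand, pressed down to its floor, upright and released. I handed the job in at about 23 s of the 48 s allowed. `job_done()` gives no verdict, so the results below are my own checks.

**What I did:** I gripped the handle and tipped the case forward to about 0.45 rad (estimated). I then lifted it out over the lip. Because the case hung tilted in the grip, I stood it up on a clear bit of bench in front of the rack and regripped it. Then I carried it over at height and pressed it home with about 33 N.

**Last checks:**
- **Green case:** two of its upper corners are within about 2 mm of the expected seated position in each direction, with no visible tilt. Pressing stopped at the height expected for the stand's floor.
- **Row cases and parked case:** these show a shift of under 0.7 pixel (about 2 mm) in the top view.
- **Bottle, spool, jar and screwdriver:** these shifted by at most about 0.9 pixel (2–3 mm).
- **Gripper:** it was open and clear of everything at hand-in.

**What disagreed:**
- **Grip point:** it turned out to be about 23 mm ahead of the case's centre, not the 15 mm I had planned for. I corrected that before lowering the case into the stand.
- **Corner check:** one first reading was off by about 15 mm because I had picked the wrong edge in the image. Picking the right edge gave the 2 mm result above.

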